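# Nest the gluing angles back on their holders

## Robot

A 7-joint arm with a two-finger parallel gripper is mounted at the origin on the work surface. World frame = base frame: x ahead of the robot, y to its left, z up, the work surface at z = 0. Lengths are in mm, angles in rad, forces in N, time in s.
With the tool pointing down it reaches from about 400 to 750 mm from the base axis. Payload 19.5 kg.
Tool frame: the origin (TCP) lies between the finger pads; the fingertips stand 25 mm ahead of it and the grasp point (between the pads) lies 6 mm ahead of it; z points along the fingers, y is the direction in which the jaws open and shut (so a half turn about z gives the same grasp; the last joint's range is limited). The gripper opens to 85 mm and grips with 20 to 120 N. Pads are 22 mm wide; open, the fingers measure 114 mm over their backs; the gripper's body (76 mm by 85 mm) begins 54 mm behind the grasp point. The pads swing forward as they close: fully open they stand 13 mm farther back than shut.
Start: joints at [1.241, 0.707, -0.028, 1.485, 0.022, 0.951, -0.075], TCP at [163.204, -551.328, 256.268] pointing down, gripper open.
Joint ranges: [-2.71, 2.71], [-0.32, 2.16], [-1.57, 1.52], [0, 2.45], [-1.46, 4.6], [0, 2.02], [-2.83, 2.83]. Speed limits (rad/s): [1.89, 1.89, 2.57, 2.57, 3.01, 3.01, 3.01].

## Interface

Orientations are given as a unit quaternion [x, y, z, w].
In Python, from plant import bot gives the robot as it stands.
- The arm moves only by the tool drive_tool, never from a script. Its argument "series" is a list of rows, each a list of 5 numbers: the shift along the tool's x, y, z in mm, then the turn about the tool's z in degrees, then the finger opening in mm, from 0 to 85.4. In form: [[tx, ty, tz, spin, grip], ...]. A call has 1 to 20 rows; each row is the pose to reach, as a shift and turn from the pose measured when the call began, along the tool's axes at that moment; what a row does not reach only later rows make up. A row lasts 1/8 s, in which the tool goes at most 62.5 mm and 10.7 degrees, less where a joint would pass 70% of its speed; a pose out of reach is approached as far as the arm can. A call with a gripper value outside its range is refused whole. The fingers move at their own pace and stop on an object; the grip force is fixed at half the most. Time passes only in rows, so rows that repeat a pose let the fingers close. It gives the time, the measured TCP pose, the force and the opening at its end, in the units of the state.
- bot.sense(): the state, without advancing time (a new reading comes with each control period).
- bot.capture(name): name is "scene" or "top" or "wrist"; returns the picture (400x640x3 uint8, red, green, blue); there is no depth.
- bot.get_calibration(name): a dict with "fx", "fy", "cx", "cy" (pixels), "R" (3x3) and "t" (3): a world point X has camera coordinates R X + t; the wrist camera has in their place "T_tool_cam" (4x4, takes a point from camera to tool coordinates, whose origin is the TCP and whose axes are the flange's). Camera axes: x right, y down, z forward; pixel columns grow to the right and rows downward; lengths in mm; the calibration is good to about 2 mm. A picture is of the moment at which its call begins: read the wrist's pose just before it. get_calibration takes no time and is no camera call.
- bot.hand_in(): hands the job in, once; it reports no verdict.
The state is a dict: "t": time; "q": joint angles; "qvel": joint speeds; "effort": joint torques, N m; "tool_pos": TCP position; "eef_rot": TCP orientation; "force": force on the tool from outside, world axes, zero at the start; "moment": the same for the moment, N m; "opening": finger opening in mm.
Only numpy, scipy, OpenCV 4.12 (cv2) and the standard library are available. Lean on these libraries where they do the work, as an engineer would, in place of code of your own. Each camera call takes 0.05 s, during which the arm holds its last target. There are 200 camera calls.

## Task

Put the two loose gluing angles away in their holders by colour, blue with blue and red with red: nest each one fully home inside the angle on its holder, flat leg down on flat leg, upright leg flat against upright leg, with the ends level. Leave the bare aluminium angle and everything else on the bench where it is.

Things in the scene. Friction and masses are not known exactly. Their poses are not given: they have to be found in the camera images.
- blue_angle_center (a point): Blue L-section angle, 130 mm long, 8 mm thick, about 270 g, standing on its short leg: upright leg 80 mm high, flat leg 50 mm overall. Point: centre of the upright leg, 40 mm above the underside and 40 mm below the top edge (8 mm wide, free to grip). x: square to the upright leg, away from the flat leg (which lies on the -x side); y: along the length; z: up.
- red_angle_center (a point): Red L-section angle, 90 mm long, 8 mm thick, about 190 g, standing on its short leg: upright leg 80 mm high, flat leg 50 mm overall. Point: centre of the upright leg, 40 mm above the underside and 40 mm below the top edge (8 mm wide, free to grip). x: square to the upright leg, away from the flat leg (which lies on the -x side); y: along the length; z: up.
- blue_stand_home (a point): where the centre point of the loose blue angle lies when it is fully nested, ends level: 68 mm above the bench and 4 mm (half the leg) on the -x side of the inner face of the holder's upright leg. Axes as for the loose angle, same heading when nested: x square to the upright leg, away from the flat leg; y along the length. The nested angle's underside is 28 mm, its top edge 108 mm above the bench.
- red_stand_home (a point): where the centre point of the loose red angle lies when it is fully nested, ends level: 68 mm above the bench and 4 mm (half the leg) on the -x side of the inner face of the holder's upright leg. Axes as for the loose angle, same heading when nested: x square to the upright leg, away from the flat leg; y along the length. The nested angle's underside is 28 mm, its top edge 108 mm above the bench.
- blue_stand: Blue holder, fixed, does not move when pushed: wooden board 100 x 160 mm, 20 mm thick, with a blue angle 130 mm long and 8 mm thick screwed on: flat leg (60 mm) on the board, short upright leg along its +x side, inner face 20 mm from the origin, rising to 55 mm above the bench. Origin: centre of the board's underside; x square to the upright leg, y along the length.
- red_stand: Red holder, fixed, does not move when pushed: wooden board 100 x 120 mm, 20 mm thick, with a red angle 90 mm long and 8 mm thick screwed on: flat leg (60 mm) on the board, short upright leg along its +x side, inner face 20 mm from the origin, rising to 55 mm above the bench. Origin: centre of the board's underside; x square to the upright leg, y along the length.
- plain_angle_center (a point): bystander: bare aluminium angle, 70 mm long, 45 mm high, 40 mm flat leg; the point is the centre of its upright leg; it belongs to neither holder and stays where it is
- hammer: bystander: hammer lying on the bench, about 0.25 m long; origin under it
- brush: bystander: brush lying on the bench; origin under it
- polish_tin: bystander: flat round black tin with a pale lid, 72 mm across, 28 mm high; origin centre of its underside
- navy_spool: bystander: wooden spool of dark blue thread standing upright, 36 mm across, 50 mm high; origin centre of its underside
- ochre_spool: bystander: wooden spool of ochre thread standing upright, 36 mm across, 50 mm high; origin centre of its underside
- cream_spool: bystander: wooden spool of cream thread standing upright, 36 mm across, 50 mm high; origin centre of its underside
Not all that is in view belongs to the job. Leave any turquoise look-alike of the blue_stand alone.

How it is judged:
By the outcome, as a careful person would: the job done as asked, in the order asked, and still so for the second after the job is handed in, with the robot touching nothing.
It also fails if it takes over 58 s, if anything falls off the work surface, if the arm or the gripper's body presses on something with over 40 N, if the wrist force passes 120 N, or if a joint passes its speed limit or range.

## Working session

There is one attempt and no reset: what is moved stays moved. The work goes in short steps, Python scripts to look and compute and a tool call to move; the robot and the scene stay as the last step left them, time stands still between calls to the robot, and variables do not carry over. Pictures are saved under pics/ and viewed, about 8 in all and at most 12, crops included, and the job is handed in when it is done.

Besides the shell and the picture viewer there is one more tool, called after "Request:" by a JSON object that holds its "op" and its "data", one argument or row to a line. drive_tool: Moves the arm, as the interface text tells. Its arguments: {"type":"object","properties":{"series":{"type":"array"}},"required":["series"]}

```bash
mkdir -p pics; python3 - <<'E'
from plant import bot
import cv2,numpy as np
s=bot.sense();print(s)
for n in("scene","top"):
    im=bot.capture(n);cv2.imwrite(f"pics/{n}0.png",im[:,:,::-1]);c=bot.get_calibration(n);print(n,c)
print(bot.get_calibration("wrist"))
E
```

```text
{'t': 0.0, 'q': array([ 1.24135082,  0.70706909, -0.02762037,  1.48500792,  0.02201168,
        0.95089   , -0.07549739]), 'qvel': array([-0.0004308 , -0.00184017,  0.00058351, -0.0021802 , -0.00171214,
        0.00123058,  0.00045871]), 'effort': array([ 9.25426605e-06, -8.83218956e+01,  1.23478778e+00, -2.36168736e+01,
        1.68391911e-02,  6.52738134e-03, -1.93892663e-05]), 'tool_pos': array([ 163.11125977, -551.13220885,  255.84479059]), 'eef_rot': array([ 9.89667136e-01,  1.43382955e-01, -9.73526766e-05, -5.26836462e-04]), 'force': array([ 0.13505294, -0.01208486,  0.10109062]), 'moment': array([-0.01071265,  0.01295043, -0.01459623]), 'opening': 85.26901226451096}
scene {'fx': 507.7318582181652, 'fy': 507.7318582181652, 'cx': 316.3422099241065, 'cy': 202.04356271626705, 'R': array([[-0.29187812,  0.9563277 ,  0.01563662],
       [ 0.64927069,  0.21011377, -0.73095812],
       [-0.70232097, -0.20319828, -0.68224315]]), 't': array([ 213.2423275 , -285.97639132, 1656.32784071])}
top {'fx': 435.03037595468766, 'fy': 435.03037595468766, 'cx': 315.73957682504994, 'cy': 201.775153877869, 'R': array([[-0.02603966, -0.99961505, -0.00957521],
       [-0.99788797,  0.0265625 , -0.05927923],
       [ 0.05951075,  0.00801138, -0.99819552]]), 't': array([  -5.68109393,  565.02911591, 1280.68588931])}
{'fx': 343.6942086425342, 'fy': 343.6942086425342, 'cx': 316.42065357980044, 'cy': 201.33869387842796, 'T_tool_cam': array([[ 2.55878986e-05, -9.65187095e-01, -2.61560453e-01,
         6.61773392e+01],
       [ 9.99999459e-01, -2.47401381e-04,  1.01076635e-03,
        -1.00808249e-01],
       [-1.04028906e-03, -2.61560337e-01,  9.65186566e-01,
        -1.18864922e+02],
       [ 0.00000000e+00,  0.00000000e+00,  0.00000000e+00,
         1.00000000e+00]])}
```

View pics/top0.png

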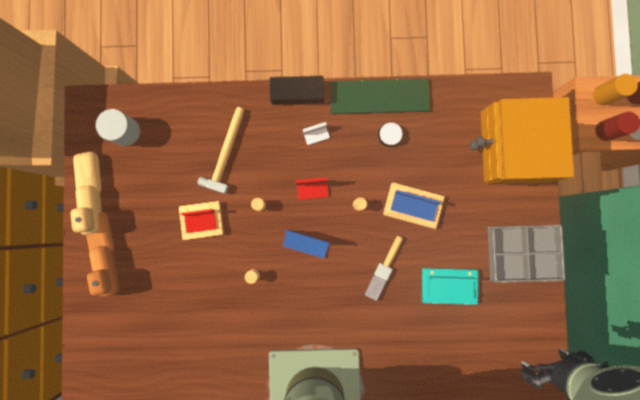

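View pics/scene0.png

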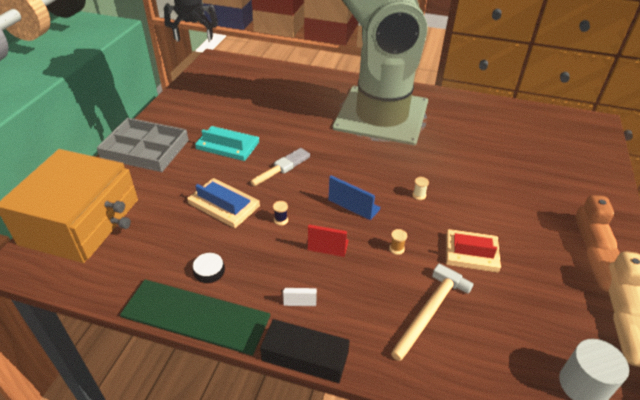

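```bash
cat > h.py <<'E'
import cv2,numpy as np
from scipy.optimize import minimize
from scipy.spatial.transform import Rotation as Ro
from plant import bot
L=dict(blue=130,red=90)
def boxes(kind,col):
    l=L[col]/2
    if kind=='loose': return [(-4,4,-l,l,0,80),(-46,4,-l,l,0,8)]
    return [(20,28,-l,l,20,55),(-32,28,-l,l,20,28)]
def corners(b): return np.array([[x,y,z] for x in b[:2] for y in b[2:4] for z in b[4:]],float)
def cam(name,s=None):
    c=bot.get_calibration(name)
    if name=='wrist':
        s=s or bot.sense(); T=np.eye(4);T[:3,:3]=Ro.from_quat(s['eef_rot']).as_matrix();T[:3,3]=s['tool_pos']
        W=np.linalg.inv(T@c['T_tool_cam']);c['R'],c['t']=W[:3,:3],W[:3,3]
    return c
def proj(c,X):
    p=X@c['R'].T+c['t'];return np.c_[c['fx']*p[:,0]/p[:,2]+c['cx'],c['fy']*p[:,1]/p[:,2]+c['cy']]
def ray(c,uv,z):
    d=c['R'].T@np.array([(uv[0]-c['cx'])/c['fx'],(uv[1]-c['cy'])/c['fy'],1]);o=-c['R'].T@c['t']
    return o+d*(z-o[2])/d[2]
def mask(im,col,seed,r=40):
    h=cv2.cvtColor(im,cv2.COLOR_RGB2HSV);H,S,V=[h[:,:,i].astype(int) for i in range(3)]
    m=((H>100)&(H<125)&(S>110)&(V>50)) if col=='blue' else (((H<5)|(H>174))&(S>185)&(V>95))
    n,lab=cv2.connectedComponents(m.astype(np.uint8))
    ys,xs=np.nonzero(m);i=np.argmin((xs-seed[0])**2+(ys-seed[1])**2)
    return (lab==lab[ys[i],xs[i]]).astype(np.float32)
def render(c,bx,p,shape,z0=0,k=4):
    a=p[2];R=np.array([[np.cos(a),-np.sin(a),0],[np.sin(a),np.cos(a),0],[0,0,1]])
    im=np.zeros((shape[0]*k,shape[1]*k),np.uint8)
    for b in bx:
        q=proj(c,corners(b)@R.T+[p[0],p[1],z0])
        cv2.fillConvexPoly(im,cv2.convexHull((((q+.5)*k-.5)*16).round().astype(np.int32)),1,shift=4)
    return cv2.resize(im.astype(np.float32),shape[::-1],interpolation=cv2.INTER_AREA)
def fit(views,bx,starts,z0=0):
    # views: list of (calib, mask)
    def cost(p):
        return sum(np.abs(render(c,bx,p,m.shape,z0)-m).sum()/m.sum() for c,m in views)
    best=None
    for s in starts:
        s=np.array(s,float)
        sx=np.vstack([s,s+[8,0,0],s+[0,8,0],s+[0,0,.12]])
        r=minimize(cost,s,method='Nelder-Mead',options=dict(initial_simplex=sx,xatol=.02,fatol=1e-4,maxiter=150))
        if best is None or r.fun<best.fun: best=r
    return best.x,best.fun
E
python3 - <<'E'
from h import *
it=cv2.imread('pics/top0.png')[:,:,::-1].copy();isc=cv2.imread('pics/scene0.png')[:,:,::-1].copy()
ct,cs=cam('top'),cam('scene')
seeds={('loose','blue'):((306,244),(352,200)),('loose','red'):((312,188),(327,240)),('stand','blue'):((415,206),(222,198)),('stand','red'):((201,220),(474,245))}
for (k,c),(a,b) in seeds.items():
    mt,ms=mask(it,c,a),mask(isc,c,b);print(k,c,mt.sum(),ms.sum())
    p0=ray(ct,a,25)[:2];st=[(*p0,t) for t in np.arange(0,6.28,.785)]
    bx=boxes(k,c)
    p,f=fit([(ct,mt),(cs,ms)],bx,st);print(p.round(2),np.degrees(p[2]).round(1),f.round(3))
    for cc,m in((ct,mt),(cs,ms)):
        q,g=fit([(cc,m)],bx,[p]);print('   ',q.round(2),np.degrees(q[2]).round(1),g.round(3))
v=cv2.resize(it[150:300,170:490],None,fx=2.5,fy=2.5,interpolation=cv2.INTER_CUBIC);cv2.imwrite('pics/topcrop.png',v[:,:,::-1])
E
```

```text
loose blue 645.0 1105.0
[ 4.6136e+02  7.6600e+00 -3.4000e-01] -19.6 0.291
    [ 4.612e+02  7.600e+00 -3.400e-01] -19.5 0.171
    [ 4.6404e+02  9.1500e+00 -3.6000e-01] -20.8 0.11
loose red 589.0 957.0
[ 6.2439e+02 -8.5100e+00  7.0000e-02] 4.2 0.145
    [ 6.2368e+02 -9.4000e+00  7.0000e-02] 4.2 0.054
    [ 6.264e+02 -7.760e+00  8.000e-02] 4.5 0.069
stand blue 735.0 767.0
[ 5.4689e+02 -3.1162e+02 -2.8000e-01] -15.9 0.591
    [ 5.4547e+02 -3.1104e+02 -2.1000e-01] -12.3 0.337
    [ 5.4694e+02 -3.1162e+02 -2.8000e-01] -15.9 0.246
stand red 545.0 673.0
[5.1892e+02 3.2499e+02 3.0000e-02] 1.5 0.476
    [5.1880e+02 3.2391e+02 3.0000e-02] 1.5 0.223
    [520.82 325.79  -0.  ] -0.0 0.243
```

View pics/topcrop.png

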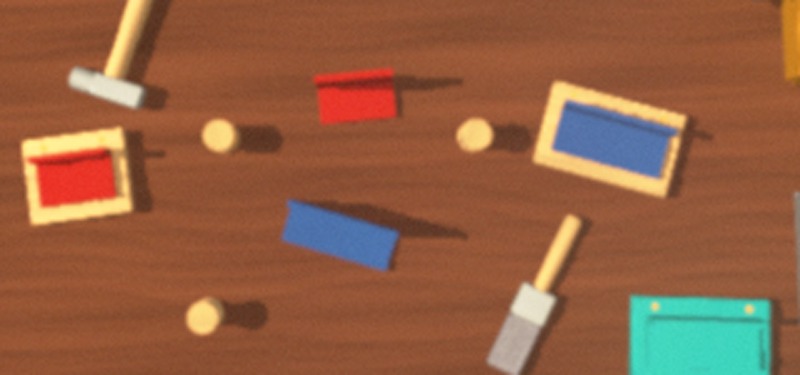

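The candidates in the top view are:
- **Blue:** the loose angle at (306,244), the holder on its wooden board at (415,206), and the turquoise look-alike at (450,286), which I leave alone.
- **Red:** the loose angle at (312,188) and the holder at (201,220).
- **Other:** the plain angle at (316,133).

The crop confirms these choices. Next I go over the blue holder for a close look.

```bash
cat >> h.py <<'E'
def go(pos,yaw,s=None):
    """tool-frame shift to put TCP at pos with tool y along +-yaw(deg): heading = yaw+90"""
    s=s or bot.sense();R=Ro.from_quat(s['eef_rot']).as_matrix();d=R.T@(np.array(pos)-s['tool_pos'])
    h=np.degrees(np.arctan2(R[1,0],R[0,0]));sp=(h-(yaw+90)+180)%360-180
    print('shift',d.round(1),'spin',sp.round(2),'t',round(s['t'],2),'tcp',s['tool_pos'].round(1),'head',h.round(2))
E
python3 -c "
from h import *
go((547,-312,200),-16)"
```

```text
shift [ 435.9 -120.3   56. ] spin -57.51 t 0.1 tcp [ 163.2 -551.2  255.9] head 16.49
```

Request:
{"op": "drive_tool", "data": {
  "series": [
    [436,-120,0,-57.5,60],
    [436,-120,0,-57.5,60],
    [436,-120,0,-57.5,60],
    [436,-120,0,-57.5,60],
    [436,-120,0,-57.5,60],
    [436,-120,0,-57.5,60],
    [436,-120,0,-57.5,60],
    [436,-120,0,-57.5,60],
    [436,-120,56,-57.5,60],
    [436,-120,56,-57.5,60],
    [436,-120,56,-57.5,60],
    [436,-120,56,-57.5,60],
    [436,-120,56,-57.5,60]
  ]
}}

```text
t: 1.72
tool_pos: [547.3, -312.6, 201.1]
eef_rot: [0.799, 0.602, 0.0, 0.0]
force: [0.5, 0.5, -0.2]
opening: 59.9
```

```bash
python3 - <<'E'
from h import *
s=bot.sense();im=bot.capture('wrist');np.savez('w1.npz',im=im,pos=s['tool_pos'],rot=s['eef_rot']);cv2.imwrite('pics/w1.png',im[:,:,::-1])
c=cam('wrist',s);print(s['t'],s['tool_pos'].round(1),np.abs(s['qvel']).max().round(4))
print(proj(c,np.array([[547,-312,20.]])))
E
```

```text
1.725 [ 547.3 -312.6  201.1] 0.007
[[315.47201116 184.28472271]]
```

View pics/w1.png

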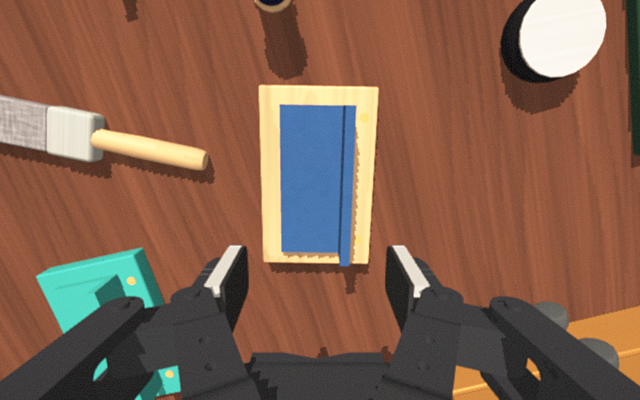

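The holder's blue angle spans columns 280–356 and rows 104–265, with the upright on the right (+x). The turquoise look-alike is at lower left. Now I fit its pose.

```bash
python3 - <<'E'
import re
t=open('h.py').read()
t=t.replace("(H>100)&(H<125)&(S>110)&(V>50)","(H>98)&(H<128)&(S>90)&(V>25)").replace("(S>185)&(V>95)","(S>175)&(V>50)")
t+='''
def load(f):
    d=np.load(f);return d['im'],cam('wrist',dict(tool_pos=d['pos'],eef_rot=d['rot']))
def fitw(f,kind,col,p0,dz=0):
    im,c=load(f);seed=proj(c,np.array([[p0[0],p0[1],24.]]))[0];m=mask(im,col,seed)
    p,e=fit([(c,m)],boxes(kind,col),[p0],dz);r=render(c,boxes(kind,col),p,m.shape,dz)
    ys,xs=np.nonzero(m);print(kind,col,p[:2].round(2),np.degrees(p[2]).round(2),'cost',round(e,3),'bbox',xs.min(),xs.max(),ys.min(),ys.max())
    return p,m,r,im
'''
open('h.py','w').write(t)
E
python3 - <<'E'
from h import *
p,m,r,im=fitw('w1.npz','stand','blue',(547,-312,-.28))
ov=im.copy();cs,_=cv2.findContours((r>.5).astype(np.uint8),0,1);cv2.drawContours(ov,cs,-1,(255,255,0),1)
a=np.hstack([ov[80:280,240:400],np.repeat((m[80:280,240:400,None]*255).astype(np.uint8),3,2)])
cv2.imwrite('pics/ov1.png',cv2.resize(a,None,fx=2.4,fy=2.4)[:,:,::-1])
u=np.array([np.cos(p[2]),np.sin(p[2])]);print('home',(p[:2]+16*u).round(2))
s=bot.sense();go((462,8,200),-20)
E
```

```text
stand blue [ 548.9  -309.37] -16.78 cost 0.031 bbox 280 355 105 265
home [ 564.22 -313.99]
shift [ 284.5 -170.4    0.9] spin 3.98 t 1.77 tcp [ 547.3 -312.5  200.8] head 73.98
```

View pics/ov1.png

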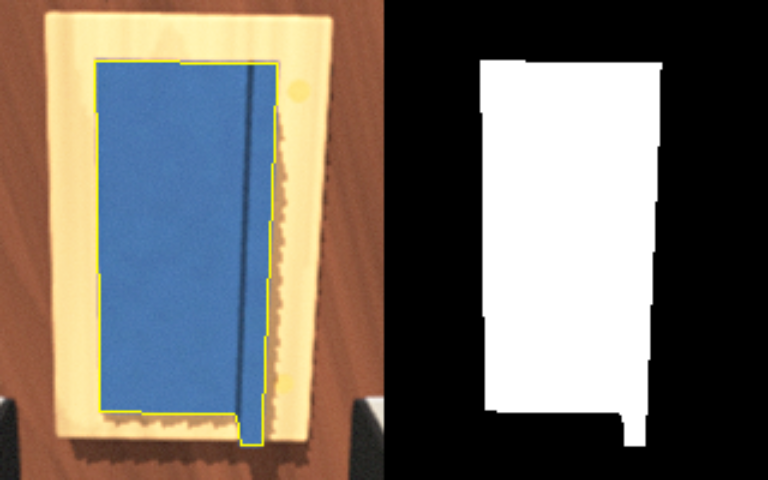

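The model outline matches the mask (cost 0.03), giving blue home at (564.2, −314.0), yaw −16.8°. Now to the loose blue angle.

Request:
{"op": "drive_tool", "data": {
  "series": [
    [284,-170,0,4,60],
    [284,-170,0,4,60],
    [284,-170,0,4,60],
    [284,-170,0,4,60],
    [284,-170,0,4,60],
    [284,-170,0,4,60],
    [284,-170,0,4,60],
    [284,-170,0,4,60],
    [284,-170,0,4,60],
    [284,-170,0,4,60]
  ]
}}

```text
t: 3.02
tool_pos: [462.4, 6.8, 200.9]
eef_rot: [0.82, 0.573, 0.0, 0.0]
force: [-0.0, 0.9, -0.1]
opening: 60.3
```

```bash
python3 - <<'E'
from h import *
s=bot.sense();im=bot.capture('wrist');np.savez('w2.npz',im=im,pos=s['tool_pos'],rot=s['eef_rot'])
print(s['tool_pos'].round(1),np.abs(s['qvel']).max().round(4))
p,m,r,im=fitw('w2.npz','loose','blue',(462,8,-.34))
ov=im.copy();cs,_=cv2.findContours((r>.5).astype(np.uint8),0,1);cv2.drawContours(ov,cs,-1,(255,255,0),1)
cv2.imwrite('pics/ov2.png',ov[:,:,::-1])
go((*p[:2],200),np.degrees(p[2]))
E
```

```text
[462.4   6.8 200.9] 0.0048
loose blue [462.86   8.94] -17.95 cost 0.019 bbox 261 323 107 281
shift [ 2.1 -0.2  0.9] spin -2.12 t 3.08 tcp [462.3   6.9 200.9] head 69.93
```

View pics/ov2.png

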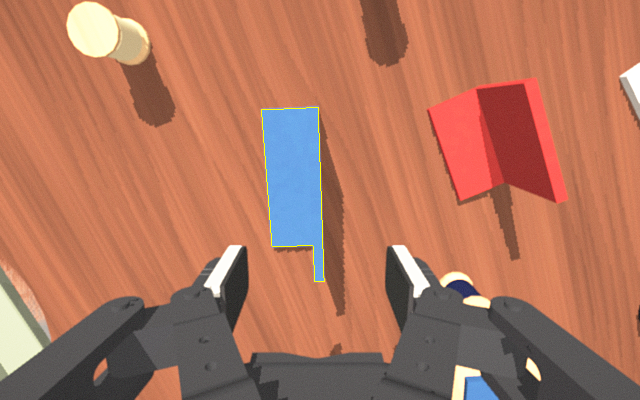

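The model sits exactly on the loose blue angle (columns 261–323, rows 107–281). I grasp it 20 mm below its top edge.

Request:
{"op": "drive_tool", "data": {
  "series": [
    [2,0,50,-2,60],
    [2,0,100,-2,60],
    [2,0,135,-2,60],
    [2,0,135,-2,60],
    [2,0,135,-2,60],
    [2,0,135,-2,0],
    [2,0,135,-2,0],
    [2,0,135,-2,0],
    [2,0,135,-2,0],
    [2,0,135,-2,0],
    [2,0,135,-2,0],
    [2,0,135,-2,0],
    [2,0,135,-2,0]
  ]
}}

```text
t: 4.7
tool_pos: [463.0, 8.9, 66.4]
eef_rot: [0.809, 0.587, 0.0, 0.0]
force: [-2.7, 0.1, 12.1]
opening: 7.2
```

```bash
python3 - <<'E'
from h import *
s=bot.sense();print(s['opening'],s['force'],s['moment'])
T=np.array([564.2,-314.0]);u=np.array([np.cos(np.radians(-16.8)),np.sin(np.radians(-16.8))])
go((*(T-12*u),200),-16.8)
E
```

```text
7.241545712847232 [-2.69778348  0.05011759 12.11564905] [ 2.16487734e-01  7.38256518e-01 -1.58547959e-04]
shift [-275.8  184.4 -133.6] spin -1.27 t 4.7 tcp [463.    8.9  66.4] head 71.93
```

Request:
{"op": "drive_tool", "data": {
  "series": [
    [0,0,-30,0,0],
    [0,0,-70,0,0],
    [0,0,-110,0,0],
    [-40,27,-134,0,0],
    [-90,60,-134,0,0],
    [-145,97,-134,-1,0],
    [-200,134,-134,-1,0],
    [-245,164,-134,-1,0],
    [-276,184,-134,-1.3,0],
    [-276,184,-134,-1.3,0],
    [-276,184,-134,-1.3,0],
    [-276,184,-134,-1.3,0]
  ]
}}

```text
t: 6.2
tool_pos: [552.3, -309.6, 200.6]
eef_rot: [0.802, 0.597, 0.0, -0.0]
force: [-0.2, 0.4, -4.0]
opening: 7.6
```

```bash
python3 - <<'E'
from h import *
s=bot.sense();im=bot.capture('wrist');np.savez('w3.npz',im=im,pos=s['tool_pos'],rot=s['eef_rot'])
print(s['opening'],s['force'],s['tool_pos'].round(1))
R=Ro.from_quat(s['eef_rot']).as_matrix()
# held piece: centre ~ TCP-xy, underside at tcp z -66
p,m,r,im=fitw('w3.npz','loose','blue',(*s['tool_pos'][:2],np.radians(-17)),s['tool_pos'][2]-66)
ov=im.copy();cs,_=cv2.findContours((r>.5).astype(np.uint8),0,1);cv2.drawContours(ov,cs,-1,(255,255,0),1)
cv2.imwrite('pics/ov3.png',ov[:,:,::-1])
print('offset in tool',(R.T@np.r_[p[:2]-s['tool_pos'][:2],0]).round(2))
go((564.2,-314.0,200),-16.8)
E
```

```text
7.615669944488556 [-0.16521333  0.3771685  -3.99216279] [ 552.3 -309.6  200.6]
loose blue [ 552.85 -310.  ] -19.33 cost 0.368 bbox 224 348 110 357
offset in tool [-0.21  0.59  0.  ]
shift [-0.7 12.5  0.6] spin 0.1 t 6.25 tcp [ 552.4 -309.8  200.6] head 73.3
```

View pics/ov3.png

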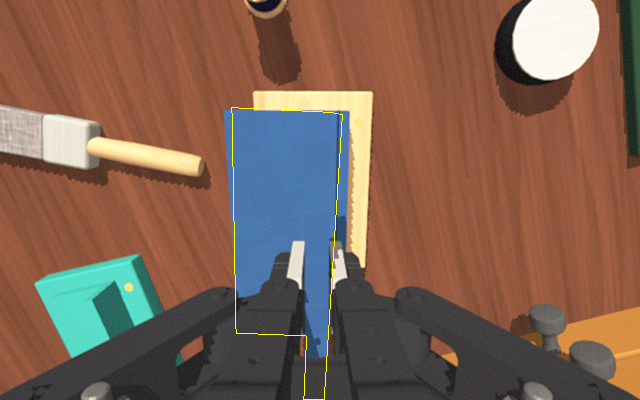

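```bash
python3 - <<'E'
from h import *
im,c=load('w3.npz');d=np.load('w3.npz')
for off in(0,):
  a=np.radians(-16.8);R=np.array([[np.cos(a),-np.sin(a),0],[np.sin(a),np.cos(a),0],[0,0,1]])
  X=np.array([[-46,65,0],[-46,65,8],[-4,65,8],[4,65,0],[4,65,80],[-4,65,80.]])@R.T+[*d['pos'][:2],d['pos'][2]-66]
  print(proj(c,X).round(1))
h=cv2.cvtColor(im,cv2.COLOR_RGB2HSV)
m=((h[:,:,0]>98)&(h[:,:,0]<128)&(h[:,:,1]>90)&(h[:,:,2]>25))
for x in(230,250,270,290,310,320,330):print(x,np.nonzero(m[:,x])[0].min(),end='; ')
for y in(115,130,160,200,240):x=np.nonzero(m[y])[0];print(y,x.min(),x.max(),end='; ')
E
```

```text
[[228.  110.4]
 [224.1 110.5]
 [308.5 110.6]
 [324.2 110.5]
 [330.7 112.5]
 [303.7 112.5]]
230 110; 250 2; 270 0; 290 111; 310 111; 320 111; 330 111; 115 224 348; 130 225 348; 160 227 347; 200 230 346; 240 233 345;
```

The piece in hand is centred: the predicted corner (224.1, 110.5) matches the observed (224, 110). I descend 12 mm clear of the upright, then slide in.

Request:
{"op": "drive_tool", "data": {
  "series": [
    [-0.7,0,40,0,0],
    [-0.7,0,75,0,0],
    [-0.7,0,95,0,0],
    [-0.7,0,103,0,0],
    [-0.7,0,104.5,0,0],
    [-0.7,0,104.5,0,0],
    [-0.7,5,104.5,0,0],
    [-0.7,9,104.5,0,0],
    [-0.7,11.5,104.5,0,0],
    [-0.7,11.5,104.5,0,0]
  ]
}}

```text
t: 7.5
tool_pos: [563.4, -313.7, 96.1]
eef_rot: [0.802, 0.597, 0.0, 0.0]
force: [-1.4, -0.3, -2.8]
opening: 7.3
```

```bash
python3 - <<'E'
from h import *
s=bot.sense();print(s['force'].round(2),s['moment'].round(2));go((564.2,-314.0,94.4),-16.8)
E
```

```text
[-1.44 -0.29 -2.78] [-0.03 -0.02 -0.02]
shift [-0.1  0.9  1.7] spin 0.1 t 7.5 tcp [ 563.4 -313.7   96.1] head 73.3
```

No contact yet (force z −2.8 N is the piece's weight). I press on gently: 1.5 mm in x, then down.

Request:
{"op": "drive_tool", "data": {
  "series": [
    [-0.1,0.7,0,0,0],
    [-0.1,1.5,0,0,0],
    [-0.1,1.5,0.8,0,0],
    [-0.1,1.5,1.6,0,0],
    [-0.1,1.5,2,0,0],
    [-0.1,1.5,2,0,0]
  ]
}}

```text
t: 8.25
tool_pos: [564.3, -314.2, 94.5]
eef_rot: [0.802, 0.597, 0.0, -0.0]
force: [-8.3, 2.3, 8.5]
opening: 7.0
```

```bash
python3 - <<'E'
from h import *
s=bot.sense();print(s['force'].round(2),s['moment'].round(2));go((564.2,-314.0,94.4),-16.8)
E
```

```text
[-8.26  2.32  8.52] [ 0.66  1.82 -0.19]
shift [ 0.2 -0.1  0.1] spin 0.08 t 8.25 tcp [ 564.3 -314.2   94.5] head 73.28
```

Request:
{"op": "drive_tool", "data": {
  "series": [
    [0.2,0.5,0.7,0,0],
    [0.2,0.5,0.7,0,0],
    [0.2,0.2,0.2,0,40],
    [0.2,0,0,0,40],
    [0.2,0,0,0,40],
    [0.2,0,0,0,40],
    [0.2,0,-30,0,50],
    [0.2,0,-80,0,60],
    [0.2,0,-125,0,60],
    [0.2,0,-125,0,60],
    [0.2,0,-125,0,60],
    [0.2,0,-125,0,60]
  ]
}}

```text
t: 9.75
tool_pos: [564.1, -314.0, 218.4]
eef_rot: [0.802, 0.597, -0.0, -0.001]
force: [-0.7, 0.2, -0.4]
opening: 59.9
```

```bash
python3 - <<'E'
from h import *
s=bot.sense();im=bot.capture('wrist');np.savez('w4.npz',im=im,pos=s['tool_pos'],rot=s['eef_rot'])
print(s['opening'],s['force'],s['tool_pos'].round(1))
p,m,r,im=fitw('w4.npz','loose','blue',(564.2,-314,np.radians(-17)),28)
X=np.array([[q] for q in boxes('loose','blue')])
# union with holder model
im,c=load('w4.npz')
bx=boxes('loose','blue');bx=[(a,b,cc,d,e+28,f+28) for a,b,cc,d,e,f in bx]
hb=[(4,12,-65,65,20,55),(-48,12,-65,65,20,28)]
p2,e=fit([(c,m)],bx+hb,[p]);print('union',p2[:2].round(2),np.degrees(p2[2]).round(2),e)
r=render(c,bx+hb,p2,m.shape)
ov=im.copy();cs,_=cv2.findContours((r>.5).astype(np.uint8),0,1);cv2.drawContours(ov,cs,-1,(255,255,0),1)
cv2.imwrite('pics/ov4.png',cv2.resize(ov[70:330,180:420],None,fx=2.2,fy=2.2)[:,:,::-1])
go((624,-8,210),4)
E
```

```text
59.85559325406435 [-0.6946759   0.15183297 -0.3707269 ] [ 564.1 -314.   218.4]
loose blue [ 566.51 -315.52] -19.65 cost 0.096 bbox 263 331 110 291
union [ 563.85 -313.97] -17.0 0.03379248082637787
shift [310.3 -30.6   8.8] spin -20.71 t 9.8 tcp [ 564.1 -314.   218.5] head 73.29
```

View pics/ov4.png

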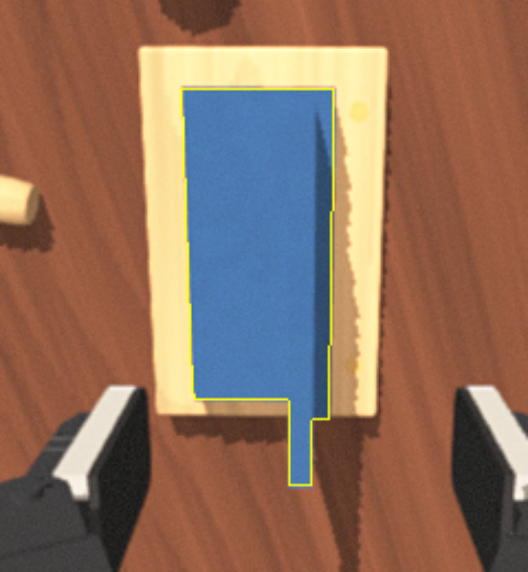

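The blue angle is nested: the union model fits with cost 0.034 at yaw −17.0°, ends level. Next the red holder, then the loose red angle.

```bash
python3 - <<'E'
from h import *
go((519,325,205),1.5)
E
```

```text
shift [ 599.  -226.9   14.3] spin -18.21 t 9.8 tcp [ 564.1 -314.   218.5] head 73.29
```

Request:
{"op": "drive_tool", "data": {
  "series": [
    [599,-227,0,-18,60],
    [599,-227,0,-18,60],
    [599,-227,0,-18,60],
    [599,-227,0,-18,60],
    [599,-227,0,-18,60],
    [599,-227,0,-18,60],
    [599,-227,0,-18,60],
    [599,-227,0,-18,60],
    [599,-227,0,-18,60],
    [599,-227,0,-18,60],
    [599,-227,0,-18,60],
    [599,-227,14,-18,60],
    [599,-227,14,-18,60],
    [599,-227,14,-18,60],
    [599,-227,14,-18,60],
    [599,-227,14,-18,60],
    [599,-227,14,-18,60]
  ]
}}

```text
t: 11.92
tool_pos: [519.0, 324.9, 205.5]
eef_rot: [0.699, 0.715, -0.0, -0.001]
force: [-0.5, -0.3, -0.5]
opening: 60.2
```

```bash
python3 - <<'E'
from h import *
s=bot.sense();im=bot.capture('wrist');np.savez('w5.npz',im=im,pos=s['tool_pos'],rot=s['eef_rot'])
print(s['tool_pos'].round(1),np.abs(s['qvel']).max())
p,m,r,im=fitw('w5.npz','stand','red',(519,325,.03))
u=np.array([np.cos(p[2]),np.sin(p[2])]);print('home',(p[:2]+16*u).round(2))
ov=im.copy();cs,_=cv2.findContours((r>.5).astype(np.uint8),0,1);cv2.drawContours(ov,cs,-1,(255,255,0),1)
cv2.imwrite('pics/ov5.png',ov[:,:,::-1])
go((624,-8,205),4)
E
```

```text
[519.  324.9 205.5] 0.0023868491420504373
stand red [520.92 325.51] 6.35 cost 0.045 bbox 279 356 131 242
home [536.82 327.28]
shift [-3.352e+02  9.750e+01 -2.000e-01] spin -2.72 t 11.97 tcp [519.  325.  205.4] head 91.28
```

View pics/ov5.png

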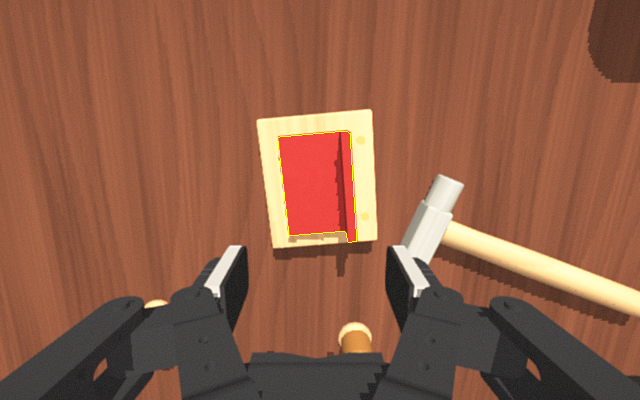

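The red holder fits (columns 279–356, rows 131–242, cost 0.045): home (536.8, 327.3), yaw 6.35°. The hammer head at (430,210) is clear. Now the loose red angle.

Request:
{"op": "drive_tool", "data": {
  "series": [
    [-335,98,0,-3,60],
    [-335,98,0,-3,60],
    [-335,98,0,-3,60],
    [-335,98,0,-3,60],
    [-335,98,0,-3,60],
    [-335,98,0,-3,60],
    [-335,98,0,-3,60],
    [-335,98,0,-3,60],
    [-335,98,0,-3,60],
    [-335,98,0,-3,60],
    [-335,98,0,-3,60]
  ]
}}

```text
t: 13.35
tool_pos: [624.4, -7.4, 204.9]
eef_rot: [0.68, 0.733, -0.0, -0.001]
force: [0.3, 0.2, -0.0]
opening: 60.1
```

```bash
python3 - <<'E'
from h import *
s=bot.sense();im=bot.capture('wrist');np.savez('w6.npz',im=im,pos=s['tool_pos'],rot=s['eef_rot'])
print(s['tool_pos'].round(1),np.abs(s['qvel']).max())
p,m,r,im=fitw('w6.npz','loose','red',(625,-8,.07))
ov=im.copy();cs,_=cv2.findContours((r>.5).astype(np.uint8),0,1);cv2.drawContours(ov,cs,-1,(255,255,0),1)
cv2.imwrite('pics/ov6.png',ov[:,:,::-1])
go((*p[:2],66),np.degrees(p[2]))
E
```

```text
[624.4  -7.4 204.9] 0.00484598006873373
loose red [636.32 -28.58] 13.61 cost 7.796 bbox 294 314 145 233
shift [-22.1  10.4 138.9] spin -9.3 t 13.4 tcp [624.5  -7.5 204.9] head 94.3
```

View pics/ov6.png

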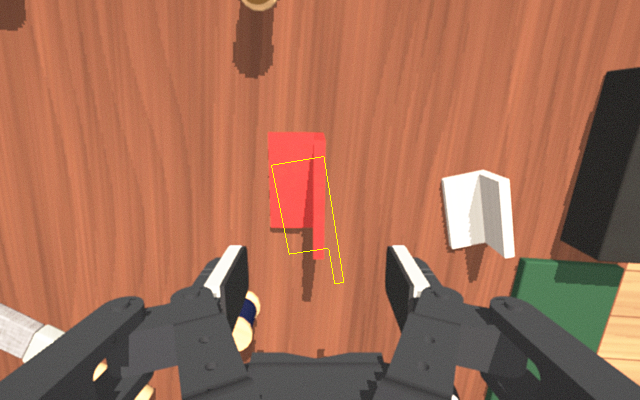

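The outline is wrong because my red mask lost part of the piece. The angle really spans about columns 268–326, rows 132–260. I loosen the threshold and refit.

```bash
python3 - <<'E'
from h import *
im,c=load('w6.npz');h=cv2.cvtColor(im,cv2.COLOR_RGB2HSV)
for u,v in((290,180),(319,200),(310,150),(319,240),(350,200),(240,150)):print((u,v),h[v,u],end=' ')
E
sed -i 's/(H<5)|(H>174))&(S>175)&(V>50)/(H<5)|(H>170))\&(S>140)\&(V>50)/' h.py
python3 - <<'E'
from h import *
p,m,r,im=fitw('w6.npz','loose','red',(625,-8,.07))
go((*p[:2],66),np.degrees(p[2]))
fitw('w5.npz','stand','red',(519,325,.03))
E
```

```text
(290, 180) [  1 166 254] (319, 200) [  1 170 254] (310, 150) [  2 173 254] (319, 240) [  1 172 253] (350, 200) [  9 146 199] (240, 150) [  9 144 204] loose red [625.88  -7.62] 3.98 cost 0.02 bbox 268 325 132 259
shift [ -0.4   1.6 138.9] spin 0.33 t 13.4 tcp [624.5  -7.5 204.9] head 94.3
stand red [521.12 325.68] 6.35 cost 0.03 bbox 279 357 131 242
```

Request:
{"op": "drive_tool", "data": {
  "series": [
    [-0.4,1.5,50,0.3,60],
    [-0.4,1.5,100,0.3,60],
    [-0.4,1.5,138.5,0.3,60],
    [-0.4,1.5,138.5,0.3,60],
    [-0.4,1.5,138.5,0.3,60],
    [-0.4,1.5,138.5,0.3,0],
    [-0.4,1.5,138.5,0.3,0],
    [-0.4,1.5,138.5,0.3,0],
    [-0.4,1.5,138.5,0.3,0],
    [-0.4,1.5,138.5,0.3,0],
    [-0.4,1.5,138.5,0.3,0],
    [-0.4,1.5,138.5,0.3,0],
    [-0.4,1.5,138.5,0.3,0]
  ]
}}

```text
t: 15.02
tool_pos: [626.1, -7.6, 67.0]
eef_rot: [0.682, 0.731, 0.0, -0.001]
force: [-1.1, 1.0, 5.6]
opening: 7.0
```

```bash
python3 - <<'E'
from h import *
s=bot.sense();print(s['opening'],s['force'],s['moment'])
a=np.radians(6.35);u=np.array([np.cos(a),np.sin(a)])
go((*(np.array([537.0,327.4])-12*u),200),6.35)
E
```

```text
7.000286441177413 [-1.11266373  0.97195745  5.63644651] [-0.09067787  0.23645821 -0.09792016]
shift [ 340.1  -77.6 -132.5] spin -2.35 t 15.03 tcp [626.1  -7.6  67. ] head 94.0
```

Request:
{"op": "drive_tool", "data": {
  "series": [
    [0,0,-30,0,0],
    [0,0,-70,0,0],
    [0,0,-110,0,0],
    [40,-9,-132,0,0],
    [95,-21,-132,0,0],
    [150,-34,-132,-1,0],
    [205,-46,-132,-2,0],
    [260,-59,-132,-2.4,0],
    [310,-70,-132,-2.4,0],
    [340,-77.5,-132,-2.4,0],
    [340,-77.5,-132,-2.4,0],
    [340,-77.5,-132,-2.4,0],
    [340,-77.5,-132,-2.4,0]
  ]
}}

```text
t: 16.65
tool_pos: [525.6, 324.9, 199.5]
eef_rot: [0.667, 0.745, 0.0, -0.0]
force: [0.5, 0.7, -3.0]
opening: 7.2
```

```bash
python3 - <<'E'
from h import *
s=bot.sense();im=bot.capture('wrist');np.savez('w7.npz',im=im,pos=s['tool_pos'],rot=s['eef_rot'])
print(s['opening'],s['force'])
go((537.0,327.4,95),6.35,s)
c=cam('wrist',s);a=np.radians(6.35);R=np.array([[np.cos(a),-np.sin(a),0],[np.sin(a),np.cos(a),0],[0,0,1]])
X=np.array([[-46,45,8],[-4,45,8],[-46,0,8]])@R.T+[*s['tool_pos'][:2],s['tool_pos'][2]-67]
print('pred far corner, inner, left mid',proj(c,X).round(1))
h=cv2.cvtColor(im,cv2.COLOR_RGB2HSV).astype(int)
m=((h[:,:,0]<5)|(h[:,:,0]>170))&(h[:,:,1]>140)&(h[:,:,2]>50)
for x in(230,240,260,280,300):print(x,np.nonzero(m[100:,x])[0][:1]+100,end='; ')
for y in(150,160,180,200,220,240):x=np.nonzero(m[y,150:450])[0]+150;print(y,x.min(),x.max(),end='; ')
E
```

```text
7.248470617409463 [ 0.48173261  0.71365076 -2.96991747]
shift [  1.1  11.6 104.5] spin -0.03 t 16.65 tcp [525.6 324.9 199.5] head 96.32
pred far corner, inner, left mid [[227.3 150.8]
 [308.7 150.7]
 [232.9 232.9]]
230 [149]; 240 [149]; 260 [150]; 280 [133]; 300 [133]; 150 228 346; 160 227 346; 180 229 346; 200 230 345; 220 232 345; 240 233 344;
```

The held piece is within about 0.5 mm of prediction. I use the same descent as for blue.

Request:
{"op": "drive_tool", "data": {
  "series": [
    [0.9,0,40,0,0],
    [0.9,0,75,0,0],
    [0.9,0,94,0,0],
    [0.9,0,101.5,0,0],
    [0.9,0,103,0,0],
    [0.9,0,103,0,0],
    [0.9,5,103,0,0],
    [0.9,9,103,0,0],
    [0.9,11,103,0,0],
    [0.9,11,103,0,0]
  ]
}}

```text
t: 17.95
tool_pos: [536.5, 327.2, 96.6]
eef_rot: [0.667, 0.745, 0.0, -0.001]
force: [-0.4, -0.3, -1.5]
opening: 7.4
```

```bash
python3 - <<'E'
from h import *
s=bot.sense();print(s['force'].round(2),s['moment'].round(2));go((537.0,327.4,95),6.35)
E
```

```text
[-0.39 -0.29 -1.53] [-0.05 -0.02  0.01]
shift [0.1 0.5 1.6] spin -0.04 t 17.95 tcp [536.5 327.2  96.6] head 96.31
```

Request:
{"op": "drive_tool", "data": {
  "series": [
    [0.1,0.6,0,0,0],
    [0.1,1.2,0,0,0],
    [0.1,1.2,0.8,0,0],
    [0.1,1.2,1.6,0,0],
    [0.1,1.2,2,0,0],
    [0.1,1.2,2,0,0]
  ]
}}

```text
t: 18.7
tool_pos: [537.4, 327.5, 95.0]
eef_rot: [0.667, 0.745, 0.0, -0.001]
force: [-7.1, -1.7, 9.7]
opening: 7.2
```

```bash
python3 - <<'E'
from h import *
s=bot.sense();print(s['force'].round(2),s['moment'].round(2));go((537.0,327.4,95),6.35)
E
```

```text
[-7.12 -1.73  9.69] [-0.48  1.6  -0.04]
shift [-0.1 -0.4  0. ] spin -0.03 t 18.7 tcp [537.4 327.5  95. ] head 96.32
```

Contact on both faces. I press slightly, release and retreat.

Request:
{"op": "drive_tool", "data": {
  "series": [
    [0,0.4,0.7,0,0],
    [0,0.4,0.7,0,0],
    [0,0.1,0.2,0,40],
    [0,-0.1,0,0,40],
    [0,-0.1,0,0,40],
    [0,-0.1,0,0,40],
    [0,-0.1,-30,0,50],
    [0,-0.1,-80,0,60],
    [0,-0.1,-125,0,60],
    [0,-0.1,-125,0,60],
    [0,-0.1,-125,0,60],
    [0,-0.1,-125,0,60]
  ]
}}

```text
t: 20.2
tool_pos: [537.1, 327.2, 218.9]
eef_rot: [0.667, 0.745, -0.001, -0.001]
force: [0.4, -1.1, 0.6]
opening: 60.1
```

```bash
python3 - <<'E'
from h import *
s=bot.sense();im=bot.capture('wrist');np.savez('w8.npz',im=im,pos=s['tool_pos'],rot=s['eef_rot'])
it=bot.capture('top');cv2.imwrite('pics/top9.png',it[:,:,::-1])
im,c=load('w8.npz');m=mask(im,'red',proj(c,np.array([[530,327,30.]]))[0])
bx=[(a,b,cc,d,e+28,f+28) for a,b,cc,d,e,f in boxes('loose','red')]+[(4,12,-45,45,20,55),(-48,12,-45,45,20,28)]
p,e=fit([(c,m)],bx,[(537,327.4,.11)]);print('union',p[:2].round(2),np.degrees(p[2]).round(2),e)
r=render(c,bx,p,m.shape);ov=im.copy();cs,_=cv2.findContours((r>.5).astype(np.uint8),0,1);cv2.drawContours(ov,cs,-1,(255,255,0),1)
A=cv2.resize(ov[90:290,210:390],None,fx=1.6,fy=1.6);B=it[70:310,150:490]
H=max(A.shape[0],B.shape[0]);pad=lambda x:cv2.copyMakeBorder(x,0,H-x.shape[0],0,0,cv2.BORDER_CONSTANT)
cv2.imwrite('pics/fin.png',np.hstack([pad(A),pad(B)])[:,:,::-1])
i0=cv2.imread('pics/top0.png')[:,:,::-1]
print(s['force'],s['t'])
E
```

```text
union [536.98 326.94] 6.33 0.03670448064804077
[ 0.3990176  -1.1019775   0.62141467] 20.2
```

View pics/fin.png

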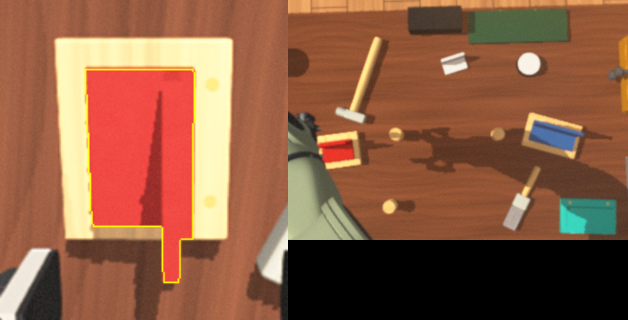

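Red fits the nested model too (cost 0.037, about 0.5 mm off home along the length), and the bystanders are where they were. I hand in.

```bash
python3 -c "
from plant import bot
print(bot.hand_in())"
```

```text
the job is handed in; nothing more can be done
None
```

I nested both loose angles in the holders of their own colour, blue first and then red, and handed the job in at about 20 s of the 58 s allowed.

- **Blue:** the last close-up fits the nested-and-level outline with 3% mismatch. It lies about 0.4 mm from the measured home, at yaw −17.0° against the holder's −16.8°.
- **Red:** the last close-up fits with 4% mismatch. It lies about 0.5 mm off along the length, at yaw 6.3°, the same as the holder.
- **Seating:** in both cases I felt contact on the upright and on the flat leg, about 7–10 N each, before I released.
- **Everything else:** in the last top view the plain angle, spools, hammer, brush, tin and turquoise look-alike looked unmoved. I judged this by eye, and the arm covered the left edge of that view. The gripper was clear of everything at hand-in.

**Checks that went wrong:**
- **Loose red angle, first fit:** this failed on a colour threshold. I refitted it to 2% mismatch before reaching.
- **Holders, first fits:** the overhead and scene fits were poor, with red's yaw off by about 5°. The close-up fits replaced them.
- **Blue in the gripper:** the automatic fit was spoiled by the fingers, so I checked it by a corner point, which agreed to within a pixel.

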